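# Set a fixture plate's overhang under a gauge bar and hold it

## Task

Lay the loose square steel bar across the gauge, down in the notches of both posts, setting it down rather than dropping it, and let go of it. Then slide the aluminium fixture plate straight out along the top of the riser, without lifting it off, until its outer end is directly below the bar. At that overhang the plate would tip off the riser, so finish while holding it: keep a firm hold of it, lying flat on the riser, with the bar still in its notches and the things round about left alone.

Things in the scene. Friction and masses are not known exactly. Their poses are not given: they have to be found in the camera images.
- riser: Fixed grey block with a steel top, 100 (x) x 140 (y) x 45 mm high. Origin at the centre of its underside; z up; its y axis runs along the block. The plate overhangs its -y end (at y = -70 mm), and that is the way it is to be slid.
- gauge: Fixed aluminium gauge beyond the riser's -y end, axes as the riser's. Foot 152 (x) x 40 (y) x 10 mm, origin at the centre of its underside. Two posts, 16 mm thick in x, 34 mm wide in y, at x = -60 and +60 mm, with open-topped notches along x: floor 70 mm above the worktop, 20 mm wide there, wider at the mouth, 12 mm deep. The plate slides between the posts, under the bar.
- gauge_mark (a point): Point midway between the two notches, 78 mm above the worktop: where the centre of the bar lies when it is seated. Axes as the gauge's; the bar lies along x.
- bar: Loose square steel bar, 170 x 16 x 16 mm, about 0.3 kg, lying on the worktop at the start. Origin at the centre of its underside as it first lies; x along the bar. Either end may go to either post.
- bar_center (a point): Centre of the bar, 8 mm above its underside; axes as the bar's.
- plate: Loose aluminium plate on the riser, 60 (x) x 200 (y) x 8 mm, 0.35 to 0.7 kg, axes about as the riser's, origin at the centre of its underside. Its -y end, the outer end, overhangs the riser by 25 to 50 mm at first and must reach 130 to 150 mm; it tips beyond about 100 mm. Near the outer end a flat steel bushing 34 mm across, 4.5 mm high; near the other end an upright lug.
- plate_end (a point): Middle of the plate's outer (-y) end face, at half its thickness (4 mm above the underside).
- lug_grip (a point): Point in the plate's upright lug to take hold of, 26 mm above the plate's upper face. The lug is 14 mm thick in x, 30 mm long in y and 40 mm tall above the plate, centred at plate x = 0, y = +80 mm; its flat sides face +x and -x.
- objective_pot: Bystander: black screw-top pot, 41 mm across, 62 mm high, behind the riser. Origin at the centre of its underside.
- filter_cube: Bystander: small black cube with a round window, 34 x 36 x 36 mm, behind the riser. Origin at the centre of its underside.
- petri_dish: Bystander: red covered dish, 91 mm across, 14 mm high, between the robot and the riser. Origin at the centre of its underside.
Mind the look-alikes: they are no part of the job. Of the things that look like the bar, the larger one is meant.

How it is judged:
On the way:
1. the bar lies across both posts, down in their notches, let go of, before the plate is slid out (x of bar_center in the frame of gauge_mark between -0.014 and 0.014 m and y of bar_center in the frame of gauge_mark between -0.005 and 0.005 m and z of bar_center in the frame of gauge_mark between -0.004 and 0.004 m and angle between the x axis of bar and the x axis of gauge, either way round below 0.08 rad and contact force between the fingers and bar below 0.1 N and linear speed of bar below 0.03 m/s and y of plate_end in the frame of gauge_mark above 0.03 m), for 0.2 s.
At the end, for the whole second after the job is handed in: Bar free in both notches (14 mm along, 5 mm across, 4 mm in height); plate end within 8 mm of the mark along the slide and 18 mm sideways, plate square within 0.1 rad, level within 0.05 rad, still, bearing on the riser, clear of gauge and bar, held by the fingers (over 1 N) (x of bar_center in the frame of gauge_mark between -0.014 and 0.014 m and y of bar_center in the frame of gauge_mark between -0.005 and 0.005 m and z of bar_center in the frame of gauge_mark between -0.004 and 0.004 m and angle between the x axis of bar and the x axis of gauge, either way round below 0.08 rad and contact force between the fingers and bar below 0.1 N and y of plate_end in the frame of gauge_mark between -0.008 and 0.008 m and x of plate_end in the frame of gauge_mark between -0.018 and 0.018 m and angle between the y axis of plate and the y axis of riser, either way round below 0.1 rad and angle between plate's own z axis and vertical below 0.05 rad and contact force between plate and riser above 0.5 N and contact force between the fingers and plate above 1 N and contact force between plate and gauge below 0.2 N and contact force between plate and bar below 0.2 N and linear speed of plate below 0.015 m/s); the arm keeps its last pose, push and grip.
It fails at once if the plate is lifted off the riser, or tips or falls off it (angle between plate's own z axis and vertical above 0.2 rad or z of plate in the frame of riser above 0.065 m or z of plate in the frame of riser below 0.025 m).
It fails at once if the bar is dropped: out of the fingers more than 15 mm above its seat (z of bar_center in the frame of gauge_mark above 0.015 m and contact force between the fingers and bar below 0.02 N).
It fails at once if a bystander is pushed more than 20 mm (distance of any of objective_pot, filter_cube, petri_dish from where it was at the start of the episode above 0.02 m).
It also fails if it takes over 54 s, if anything falls off the work surface, if the arm or the gripper's body presses on something with over 40 N, if the wrist force passes 120 N, or if a joint passes its speed limit or range.

## Robot

A 6-joint arm with a two-finger parallel gripper is mounted at the origin on a cart in front of the work surface, level with it; the furniture and walls round the work are solid. World frame = base frame: x ahead of the robot, y to its left, z up, the work surface at z = 0. Lengths are in m, angles in rad, forces in N, time in s.
With the tool pointing down it reaches from about 0.375 to 0.9 m from the base axis. Payload 3.1 kg.
Tool frame: the origin (TCP) lies on the centre line of the jaws, within the pads' length; the fingertips stand 8 mm ahead of it and the grasp point (between the pads) lies 11 mm behind it; z points along the fingers, y is the line along which they close (so a half turn about z gives the same grasp; the last joint's range is limited). The gripper opens to 85 mm and grips with 20 to 120 N. Pads are 22 mm wide; open, the fingers measure 114 mm over their backs; the gripper's body (76 mm by 85 mm) begins 54 mm behind the grasp point. The pads swing forward as they close: fully open they stand 13 mm farther back than shut.
Start: joints at [1.165, 0.527, 1.433, -0, 1.181, -0.178], TCP at [0.14, 0.609, 0.203] pointing down, gripper open.
Joint ranges: [-3.08, 3.08], [-0.75, 2.2], [0.22, 2.44], [-1.43, 4.57], [0, 2.65], [-2.85, 2.85]. Speed limits (rad/s): [2.79, 2.79, 3.14, 3.14, 3.14, 3.14].

## Interface

Orientations are given as a unit quaternion [x, y, z, w].
In Python, from station import * gives the robot as it stands.
- The arm moves only by the tool play_rows, never from a script. Its argument "rows" is a list of rows, each a list of 3 entries, a list of its own where there are three numbers: the turn, a rotation vector about the tool's x, y, z in degrees, then the shift along the tool's x, y, z in mm, then the closure, from 0 (fully open) to 1 (shut). In form: [[[ax, ay, az], [dx, dy, dz], jaw], ...]. A call has 1 to 12 rows; each row shifts and turns the commanded pose from where the row before left it, along the tool's axes as they then stand; what a row does not reach is not made up. A row lasts 1/12 s, in which the tool goes at most 41.7 mm and 7.16 degrees, less where a joint would pass 70% of its speed; a pose out of reach is approached as far as the arm can. A call with a gripper value outside its range is refused whole. The fingers move at their own pace and stop on an object; "grip_force" is the grip in N (left out, the last holds). Time passes only in rows, so rows that do not move let the fingers close. It gives the time, the measured TCP pose, the force, the opening and the grip force at its end, in the units of the state.
- sense(): the state, without advancing time (a new reading comes with each control period).
- snapshot(name): name is "side" or "top"; returns (picture, depth): 400x640x3 uint8, red, green, blue; 400x640 float32, m along the optical axis (not along the pixel's ray), 0 where there is no reading.
- get_calibration(name): a dict with "vfov" (degrees; the focal length in pixels is half the picture's height over the tangent of half this angle, whatever the lens; pixels are square), "cx", "cy" (the principal point, pixels), "xyz" and "attitude" of the camera in the world. Camera axes: x right, y down, z forward; pixel columns grow to the right and rows downward; lengths in m; the calibration is good to about 2 mm. A picture is of the moment at which its call begins. get_calibration takes no time and is no camera call.
- sign_off(): hands the job in; it is judged then, once.
The state is a dict: "t": time; "q": joint angles; "qd": joint speeds; "tau": joint torques, N m; "tcp_pos": TCP position; "tool_rot": TCP orientation; "force": force on the tool from outside, world axes, zero at the start; "ft_torque": the same for the moment, N m; "finger_gap": opening from 0.0 (shut) to 1.0 (fully open); "gripper_force": force on a finger pad.
Only numpy, scipy, OpenCV 4.12 (cv2) and the standard library are available. Lean on these libraries where they do the work, as an engineer would, in place of code of your own. Each camera call takes 0.05 s, during which the arm holds its last target. There are 200 camera calls.

## Working session

There is one attempt and no reset: what is moved stays moved. The work goes in short steps, Python scripts to look and compute and a tool call to move; the robot and the scene stay as the last step left them, time stands still between calls to the robot, and variables do not carry over. Pictures are saved under pics/ and viewed, at most 10 in all, crops included, and the job is handed in when it is done.

Besides the shell and the picture viewer there is one more tool, called after "Call:" as name(argument=value, ...) on one line, values as JSON. play_rows: Moves the arm, as the interface text tells. Its arguments: {"type":"object","properties":{"rows":{"type":"array","items":{"type":"array"}},"grip_force":{"type":"number"}},"required":["rows"]}

```bash
mkdir -p pics; ls
cat > h.py <<'E'
from station import *
import numpy as np, cv2
from scipy.spatial.transform import Rotation as R
def cam(n):
    c=get_calibration(n); f=200/np.tan(np.radians(c['vfov'])/2)
    return c,f,R.from_quat(c['attitude']).as_matrix() if len(c['attitude'])==4 else None,np.array(c['xyz'])
def cloud(n,d):
    c,f,M,t=cam(n); v,u=np.mgrid[0:d.shape[0],0:d.shape[1]]
    P=np.stack([(u-c['cx'])/f*d,(v-c['cy'])/f*d,d],-1)@M.T+t
    P[d==0]=np.nan
    return P
def ray(n,u,v,z):
    c,f,M,t=cam(n); r=M@np.array([(u-c['cx'])/f,(v-c['cy'])/f,1]); return t+r*(z-t[2])/r[2]
E
python3 - <<'E'
from h import *
for n in('top','side'):
    print(get_calibration(n)); p,d=snapshot(n); cv2.imwrite(f'pics/{n}0.png',p[:,:,::-1]); np.savez(f'{n}0.npz',p=p,d=d)
print(sense())
E
```

```text
pics
{'vfov': 42.905022654682085, 'cx': 318.3671745299988, 'cy': 199.91264179973558, 'xyz': array([ 0.28316785, -0.13022277,  1.52005111]), 'attitude': array([-0.69355333,  0.71390553, -0.07397362,  0.06205298])}
{'vfov': 46.352263750724745, 'cx': 321.58680250311795, 'cy': 192.62622392784323, 'xyz': array([0.40317351, 1.02171786, 1.07337036]), 'attitude': array([-0.06151999,  0.90447863, -0.42132753,  0.02483565])}
{'t': 0.1, 'q': array([ 1.16549898e+00,  5.28374662e-01,  1.43379369e+00,  1.44460713e-05,
        1.18139824e+00, -1.78511449e-01]), 'qd': array([-0.00082484, -0.00172432, -0.00305032,  0.00139922,  0.00101048,
        0.00042576]), 'tau': array([ 5.28782778e-05, -4.43303812e+01, -1.78586483e+01, -1.86304237e-04,
        3.92316244e-03,  1.06184612e-05]), 'tcp_pos': array([0.14021986, 0.60834179, 0.20192442]), 'tool_rot': array([ 1.13152780e-01,  9.93577110e-01, -9.43294175e-04, -2.90423173e-04]), 'force': array([ 0.99882776,  0.59023389, -0.10819532]), 'ft_torque': array([-0.01949792, -0.00141291,  0.02769817]), 'gripper_force': 0.0, 'finger_gap': 0.9997501294467431}
```

View pics/top0.png

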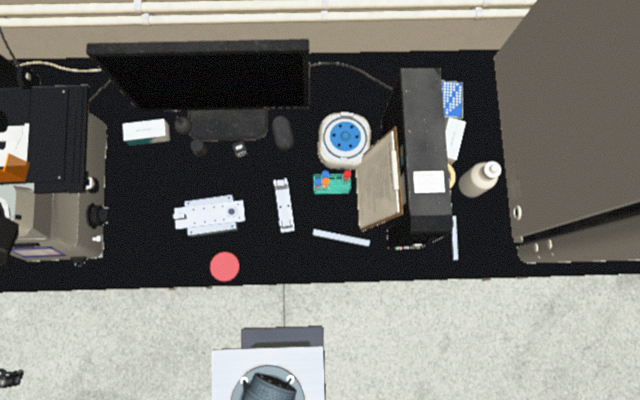

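View pics/side0.png

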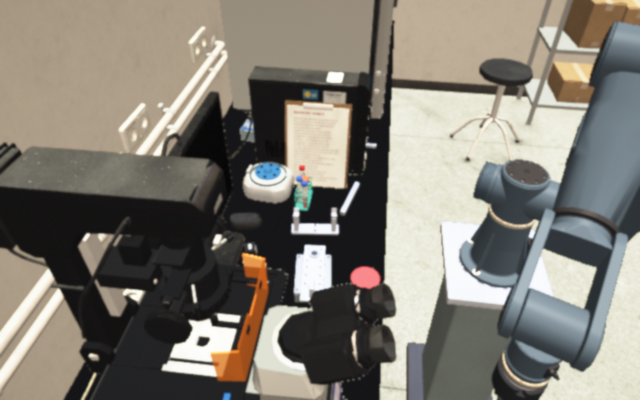

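Top view: the plate on its riser is at about (209,214) with its lug to the left, and the gauge is at (285,205). Two things look like the bar: A at (341,238) and B at (455,238), right of the black box. I'll measure both and enlarge them.

Run:
```python
from h import *
z=np.load('top0.npz'); p,d=z['p'],z['d']; P=cloud('top',d)
hsv=cv2.cvtColor(p,cv2.COLOR_RGB2HSV)
m=((hsv[...,2]>120)&(hsv[...,1]<70)).astype(np.uint8)
m[:170]=0; m[262:]=0
n,l,s,c=cv2.connectedComponentsWithStats(m)
for i in range(1,n):
    if s[i,4]<60: continue
    ct=cv2.findContours((l==i).astype(np.uint8),0,2)[0][0]
    q=P[l==i]; q=q[~np.isnan(q[:,0])]
    print(i,s[i],c[i].round(1),'med',np.median(q,0).round(3),'z95',np.percentile(q[:,2],[5,95]).round(3))
    if s[i,0]>160 and s[i,0]<460:
        ctw=np.array([ray('top',u,v,.016)[:2] for u,v in ct[:,0]],np.float32)
        print('  rect@16mm',cv2.minAreaRect(ctw))
print(ray('top',209,214,.05),ray('top',455,238,.0))
a=cv2.resize(p[155:275,160:480],None,fx=2.5,fy=2.5,interpolation=cv2.INTER_CUBIC)
cv2.imwrite('pics/crop0.png',a[:,:,::-1])
```

```text
2 [ 355  170   45   58 2121] [376.7 195. ] med [ 0.556 -0.316  0.157] z95 [0.019 0.293]
  rect@16mm ((0.5768018960952759, -0.3377161920070648), (0.1311277598142624, 0.17535512149333954), 88.6112060546875)
3 [413 170  33  24 734] [428.6 181.4] med [ 0.544 -0.411  0.368] z95 [0.365 0.372]
  rect@16mm ((0.6241815090179443, -0.4976104497909546), (0.09717464447021484, 0.0717981606721878), 88.47174835205078)
6 [460 170  42  27 771] [479.  181.3] med [ 0.597 -0.612  0.126] z95 [0.017 0.193]
9 [ 86 177   8  13  64] [ 89.8 183.1] med [0.582 0.412 0.279] z95 [0.268 0.283]
11 [273 178  22  55 777] [283.8 205.3] med [ 0.564 -0.057  0.011] z95 [0.    0.079]
  rect@16mm ((0.5649948716163635, -0.05565216764807701), (0.1647336781024933, 0.045173607766628265), 7.147745132446289)
18 [   0  183   84   72 2727] [ 40.6 216.3] med [0.502 0.518 0.282] z95 [0.158 0.391]
28 [ 173  195   72   41 2166] [209.1 214.7] med [0.533 0.16  0.051] z95 [0.037 0.06 ]
  rect@16mm ((0.5401723384857178, 0.1681734323501587), (0.10558249801397324, 0.21244506537914276), 6.820116996765137)
34 [513 205   9  16  95] [517.5 212.3] med [ 0.509 -0.723  0.106] z95 [0.059 0.117]
46 [452 216   7  44 227] [454.6 238.5] med [ 0.444 -0.564  0.01 ] z95 [-0.002  0.365]
  rect@16mm ((0.45152151584625244, -0.5619086027145386), (0.016404855996370316, 0.12874896824359894), 88.12244415283203)
59 [313 229  57  17 376] [340.7 237.2] med [ 0.462 -0.224  0.015] z95 [-0.001  0.021]
  rect@16mm ((0.46150222420692444, -0.2233668863773346), (0.17170248925685883, 0.019406406208872795), 76.61476135253906)
65 [ 92 235  11   7  60] [ 97.3 238.2] med [0.47  0.466 0.085] z95 [0.051 0.091]
77 [ 13 248  48   8 289] [ 36.3 251.7] med [0.428 0.591 0.167] z95 [0.138 0.195]
[0.5365139  0.16085975 0.05      ] [ 0.45122206 -0.56822415  0.        ]
```

View pics/crop0.png

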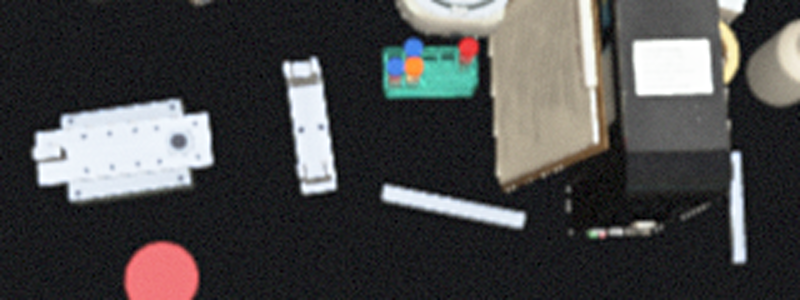

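Crop: A at crop (453,206), pixel (341,237), measures about 170 mm. B at crop (738,207), pixel (455,238), measures about 128 mm. A is larger and matches 170 mm, so A is the bar. Next I'll get refined poses of the gauge, plate, riser and bar, and the clearances around the bar.

Run:
```python
from h import *
np.set_printoptions(precision=4,suppress=True)
def rect(pts): 
    (c,s,a)=cv2.minAreaRect(pts.astype(np.float32)); return np.array(c),np.array(s),a
for n in('top','side'):
    z=np.load(n+'0.npz'); p,d=z['p'],z['d']; P=cloud(n,d); hsv=cv2.cvtColor(p,cv2.COLOR_RGB2HSV)
    br=(hsv[...,2]>110)&(hsv[...,1]<80)
    print('==',n)
    def box(x0,x1,y0,y1,z0,z1,b=True):
        m=(P[...,0]>x0)&(P[...,0]<x1)&(P[...,1]>y0)&(P[...,1]<y1)&(P[...,2]>z0)&(P[...,2]<z1)
        return m&br if b else m
    def rep(t,m):
        q=P[m]; 
        if len(q)<5: print(t,len(q)); return
        C=np.cov(q[:,:2].T); w,V=np.linalg.eigh(C); 
        print(t,len(q),'mean',q.mean(0),'pca ang',np.degrees(np.arctan2(V[1,1],V[0,1])),'rect',*rect(q[:,:2]))
    rep('table-ish',box(.4,.5,-.1,.0,-.02,.006,False))
    rep('bar top',box(.40,.52,-.34,-.12,.008,.03))
    rep('foot',box(.45,.68,-.12,.0,.005,.022))
    rep('postN',box(.46,.54,-.12,.02,.06,.1))
    rep('postF',box(.57,.68,-.12,.02,.06,.1))
    rep('plate',box(.45,.65,.03,.32,.050,.062))
    rep('riser',box(.45,.65,.03,.32,.040,.0495))
    rep('lug',box(.45,.65,.03,.32,.08,.105))
    q=P[box(.3,.62,-.40,-.12,.03,.5,False)]
    for lo in (.03,.1,.2): 
        s=q[(q[:,2]>lo)]
        if len(s): i=np.argsort(-s[:,1])[:3]; print('clipboard z>',lo,'max y',s[i],'min x',s[np.argmin(s[:,0])])
    q=P[box(.1,.5,.0,.6,.05,.6,False)]; print('obst between',len(q), q[np.argsort(q[:,1])[:3]] if len(q) else '')
```

```text
== top
table-ish 1041 mean [ 0.4477 -0.0496 -0.0003] pca ang 75.58628051219584 rect [ 0.4497 -0.0491] [0.0994 0.0994] 88.96485137939453
bar top 345 mean [ 0.466  -0.2278  0.0158] pca ang 81.93349977650816 rect [ 0.4919 -0.2304] [0.1697 0.0766] 77.28337860107422
foot 437 mean [ 0.562  -0.057   0.0104] pca ang -173.2715165307437 rect [ 0.559  -0.0555] [0.1445 0.0463] 6.819108486175537
postN 83 mean [ 0.5021 -0.0629  0.0736] pca ang 95.13472635381342 rect [ 0.5028 -0.0634] [0.017  0.0376] 5.467048645019531
postF 76 mean [ 0.621  -0.05    0.0734] pca ang 98.80343117069245 rect [ 0.6217 -0.0494] [0.0173 0.0367] 6.444525718688965
plate 1111 mean [0.536  0.1545 0.054 ] pca ang 95.50797066449844 rect [0.5362 0.1594] [0.0988 0.2001] 6.683029651641846
riser 772 mean [0.5363 0.1588 0.0455] pca ang 101.34806768220946 rect [0.537  0.1601] [0.1012 0.2014] 7.06146764755249
lug 65 mean [0.5284 0.2379 0.0915] pca ang 94.14308903252926 rect [0.5292 0.2383] [0.0146 0.03  ] 4.611684322357178
clipboard z> 0.03 max y [[ 0.6009 -0.1475  0.0587]
 [ 0.601  -0.1476  0.0443]
 [ 0.604  -0.1476  0.0583]] min x [
[... 1179 characters left out ...]
 pca ang 76.97315629485838 rect [0.5368 0.1606] [0.0994 0.2033] 6.741006374359131
lug 59 mean [0.5284 0.2439 0.0901] pca ang 97.97699745938961 rect [0.5287 0.2412] [0.0107 0.0349] 8.579678535461426
clipboard z> 0.03 max y [[ 0.6003 -0.1415  0.0533]
 [ 0.6005 -0.1418  0.0443]
 [ 0.6007 -0.142   0.0306]] min x [ 0.4239 -0.3783  0.0339]
clipboard z> 0.1 max y [[ 0.6132 -0.1444  0.114 ]
 [ 0.6102 -0.1454  0.1051]
 [ 0.6068 -0.1458  0.1136]] min x [ 0.4244 -0.395   0.1886]
clipboard z> 0.2 max y [[ 0.5332 -0.3186  0.2025]
 [ 0.5746 -0.319   0.2104]
 [ 0.5059 -0.3191  0.2006]] min x [ 0.4248 -0.3917  0.2933]
obst between 6157 [[0.1027 0.     0.2385]
 [0.1099 0.0002 0.3079]
 [0.1129 0.0003 0.2974]]
```

Poses so far:
- **Gauge mark:** about (0.562, -0.056), yaw 6.7°.
- **Bar:** about (0.4615, -0.2234), axis at 76.6°.

I'll raise the arm and go to the bar by way of (0.40, 0.15).

Call:
play_rows(rows=[[[0,0,0],[0,0,-33],0],[[0,0,0],[0,0,-33],0],[[0,0,0],[-25.4,-27.7,0],0],[[0,0,0],[-25.4,-27.7,0],0],[[0,0,0],[-25.4,-27.7,0],0],[[0,0,0],[-25.4,-27.7,0],0],[[0,0,0],[-25.4,-27.7,0],0],[[0,0,0],[-25.4,-27.7,0],0],[[0,0,0],[-25.4,-27.7,0],0],[[0,0,0],[-25.4,-27.7,0],0],[[0,0,0],[-25.4,-27.7,0],0],[[0,0,0],[-25.4,-27.7,0],0]])

```text
t: 1.1
tcp_pos: [0.3259, 0.2802, 0.2687]
tool_rot: [0.113, 0.994, -0.0, -0.0]
force: [0.2, 0.6, 0.6]
finger_gap: 0.997
gripper_force: 0.0
```

Call:
play_rows(rows=[[[0,0,0],[-25.4,-27.7,0],0],[[0,0,0],[-25.4,-27.7,0],0],[[0,0,0],[-25.4,-27.7,0],0],[[0,0,0],[-25.4,-27.7,0],0],[[0,0,0],[-18,-35,0],0],[[0,0,0],[-18,-35,0],0],[[0,0,0],[-18,-35,0],0],[[0,0,0],[-18,-35,0],0],[[0,0,0],[-18,-35,0],0],[[0,0,0],[-18,-35,0],0],[[0,0,0],[-18,-35,0],0],[[0,0,0],[-18,-35,0],0]])

```text
t: 2.1
tcp_pos: [0.4769, -0.1559, 0.2685]
tool_rot: [0.113, 0.994, 0.0, -0.0]
force: [1.2, 1.0, -0.3]
finger_gap: 1.001
gripper_force: 0.0
```

Call:
play_rows(rows=[[[0,0,7],[0,-35,0],0],[[0,0,7],[0,-35,0],0],[[0,0,7],[0,0,0],0],[[0,0,7],[0,0,0],0],[[0,0,7],[0,0,0],0],[[0,0,7],[0,0,0],0],[[0,0,7],[0,0,0],0],[[0,0,7],[0,0,0],0],[[0,0,7],[0,0,0],0],[[0,0,7],[0,0,0],0],[[0,0,7],[0,0,0],0],[[0,0,7],[0,0,0],0]])

```text
t: 3.1
tcp_pos: [0.457, -0.2208, 0.2684]
tool_rot: [0.751, 0.66, -0.0, -0.001]
force: [-0.1, 0.2, -0.3]
finger_gap: 0.998
gripper_force: 0.0
```

Call:
play_rows(rows=[[[0,0,6.4],[0,0,0],0],[[0,0,0],[0,0,0],0],[[0,0,0],[0,0,0],0]])

```text
t: 3.35
tcp_pos: [0.4571, -0.2209, 0.2685]
tool_rot: [0.784, 0.621, -0.0, -0.0]
force: [-0.5, -1.1, 0.1]
finger_gap: 0.998
gripper_force: 0.0
```

```bash
cat >> h.py <<'E'
def togo(tx,ty,tz=None):
    s=sense(); M=R.from_quat(s['tool_rot']).as_matrix(); p=s['tcp_pos']
    t=np.array([tx,ty,p[2] if tz is None else tz]); y=M[:,1]
    print('t',s['t'],'tcp',p.round(4),'yaw_y',np.degrees(np.arctan2(y[1],y[0])).round(2),'z',M[:,2].round(4),'q',s['q'].round(3),'delta tool mm',(M.T@(t-p)*1000).round(1),'F',s['force'].round(1),'gap',s['finger_gap'],'gf',s['gripper_force'])
E
python3 - <<'E'
from h import *
togo(.4615,-.2234,.016)
z=np.load('side0.npz');p,d=z['p'],z['d']
P=cloud('side',d);m=((P[...,0]>.40)&(P[...,0]<.52)&(P[...,1]>-.33)&(P[...,1]<-.12)&(P[...,2]>-.02)&(P[...,2]<.03)&(p.min(-1)>110)).astype(np.uint8)
n,l,s,c=cv2.connectedComponentsWithStats(m)
for i in range(1,n):
    if s[i,4]<40: continue
    ct=cv2.findContours((l==i).astype(np.uint8),0,2)[0][0][:,0]
    print(s[i],cv2.minAreaRect(np.array([ray('side',u,v,.012)[:2] for u,v in ct],np.float32)))
E
```

```text
t 3.35 tcp [ 0.4571 -0.2209  0.2685] yaw_y -13.23 z [-6.e-04  5.e-04 -1.e+00] q [-0.671  0.291  1.637 -0.     1.214 -0.44 ] delta tool mm [ -1.5   5.1 252.5] F [-0.5 -1.1  0.1] gap 0.99819792209018 gf 0.0
[336 180   9   9  65] ((0.5032041668891907, -0.28735893964767456), (0.029106834903359413, 0.046717043966054916), 6.245111465454102)
[340 181  20  33 226] ((0.46233224868774414, -0.22367018461227417), (0.18268780410289764, 0.023062916472554207), 76.98920440673828)
```

Call:
play_rows(rows=[[[0,0,0],[-1.5,5,40],0],[[0,0,0],[0,0,40],0],[[0,0,0],[0,0,40],0],[[0,0,0],[0,0,40],0],[[0,0,0],[0,0,40],0],[[0,0,0],[0,0,30],0],[[0,0,0],[0,0,0],0],[[0,0,0],[0,0,0],0]])

```text
t: 4.02
tcp_pos: [0.4609, -0.223, 0.0376]
tool_rot: [0.784, 0.62, -0.0, -0.002]
force: [0.9, 0.9, 0.8]
finger_gap: 0.997
gripper_force: 0.0
```

Run:
```python
from h import *
togo(.4615,-.2234,.011)
p,d=snapshot('top'); a=cv2.resize(p[190:280,280:400],None,fx=6,fy=6,interpolation=cv2.INTER_CUBIC); b,_=snapshot('side'); b=cv2.resize(b[150:250,280:400],None,fx=6,fy=6,interpolation=cv2.INTER_CUBIC)
cv2.imwrite('pics/g1.png',cv2.resize(np.hstack([a[:540],b[:540]]),(800,300))[:,:,::-1])
```

```text
t 4.0167 tcp [ 0.4609 -0.223   0.0376] yaw_y -13.3 z [-0.0033  0.0026 -1.    ] q [-0.669  0.647  1.843 -0.     0.656 -0.437] delta tool mm [-0.3  0.8 26.6] F [0.9 0.9 0.8] gap 0.9974415288871392 gf 0.0
```

View pics/g1.png

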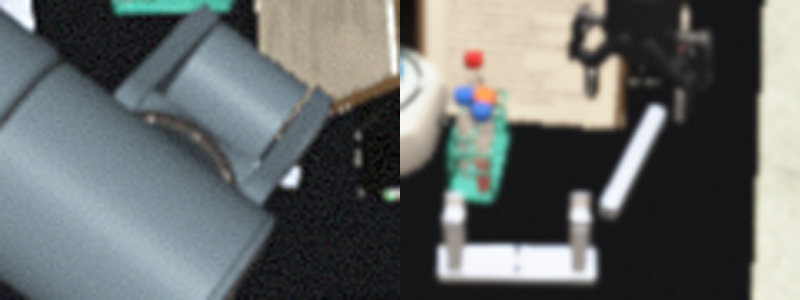

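Side crop: the open fingers, at about crop (590,90) and (680,115), straddle the bar, whose ends are at crop (608,210) and (658,108). The top view is blocked by the arm. I'll descend slowly.

Call:
play_rows(rows=[[[0,0,0],[0,0.7,8],0],[[0,0,0],[0,0,8],0],[[0,0,0],[0,0,5],0],[[0,0,0],[0,0,5],0],[[0,0,0],[0,0,0],0],[[0,0,0],[0,0,0],0]])

```text
t: 4.62
tcp_pos: [0.4623, -0.2237, 0.0126]
tool_rot: [0.785, 0.62, -0.0, -0.0]
force: [-0.4, -0.2, 0.3]
finger_gap: 1.003
gripper_force: 0.0
```

Run:
```python
from h import *
togo(.4615,-.2234,.011)
p,d=snapshot('side'); P=cloud('side',d)
m=(P[...,0]>.38)&(P[...,0]<.55)&(P[...,1]>-.27)&(P[...,1]<-.15)&(P[...,2]>.02)&(P[...,2]<.06)
q=P[m]; 
for a,b in((.38,.455),(.468,.55)):
    s=q[(q[:,0]>a)&(q[:,0]<b)]; print(len(s), s.min(0).round(3) if len(s) else '', s.max(0).round(3) if len(s) else '', np.median(s,0).round(3) if len(s) else '')
```

```text
t 4.6167 tcp [ 0.4623 -0.2237  0.0126] yaw_y -13.39 z [-5.e-04  4.e-04 -1.e+00] q [-0.668  0.694  1.851 -0.     0.596 -0.435] delta tool mm [ 0.1 -0.9  1.6] F [-0.4 -0.2  0.3] gap 1.0026213659372434 gf 0.0
3 [ 0.417 -0.204  0.054] [ 0.421 -0.202  0.059] [ 0.418 -0.203  0.058]
6 [ 0.504 -0.245  0.05 ] [ 0.517 -0.222  0.06 ] [ 0.507 -0.228  0.058]
```

Call:
play_rows(rows=[[[0,0,0],[0,0,1.5],0],[[0,0,0],[0,0,0],0.6],[[0,0,0],[0,0,0],1],[[0,0,0],[0,0,0],1],[[0,0,0],[0,0,0],1],[[0,0,0],[0,0,0],1],[[0,0,0],[0,0,0],1],[[0,0,0],[0,0,0],1],[[0,0,0],[0,0,0],1],[[0,0,0],[0,0,0],1]], grip_force=60)

```text
t: 5.5
tcp_pos: [0.4625, -0.2238, 0.0113]
tool_rot: [0.785, 0.62, 0.0, 0.0]
force: [0.4, 0.6, -0.3]
finger_gap: 0.003
gripper_force: 0.0
```

Call:
play_rows(rows=[[[0,0,0],[0,0,0],1],[[0,0,0],[0,0,0],1],[[0,0,0],[0,0,0],1]])

```text
t: 5.75
tcp_pos: [0.4625, -0.2238, 0.0113]
tool_rot: [0.785, 0.62, 0.0, -0.0]
force: [0.3, -0.0, 0.2]
finger_gap: -0.0
gripper_force: 0.0
```

The fingers shut on nothing, so I'll look.

Run:
```python
from h import *
p,d=snapshot('side'); b=cv2.resize(p[140:240,270:400],None,fx=6,fy=6,interpolation=cv2.INTER_CUBIC)
cv2.imwrite('pics/g2.png',b[:,:,::-1]); P=cloud('side',d)
hsv=cv2.cvtColor(p,cv2.COLOR_RGB2HSV)
m=((P[...,0]>.40)&(P[...,0]<.52)&(P[...,1]>-.33)&(P[...,1]<-.12)&(P[...,2]>-.02)&(P[...,2]<.03)&(p.min(-1)>110)).astype(np.uint8)
n,l,s,c=cv2.connectedComponentsWithStats(m)
for i in range(1,n):
    if s[i,4]<40: continue
    ct=cv2.findContours((l==i).astype(np.uint8),0,2)[0][0][:,0]
    print(s[i],np.nanmedian(P[l==i],0),cv2.minAreaRect(np.array([ray('side',u,v,.012)[:2] for u,v in ct],np.float32)))
m=(P[...,0]>.40)&(P[...,0]<.52)&(P[...,1]>-.29)&(P[...,1]<-.17)&(P[...,2]>.02)&(P[...,2]<.08)
q=P[m];print(q.min(0),q[np.argmin(q[:,2])],q[np.argsort(q[:,2])[:8]])
```

```text
[336 180   9   9  65] [ 0.5034785  -0.28296893  0.01705383] ((0.5031785368919373, -0.2871245741844177), (0.029106834903359413, 0.04624564200639725), 6.245111465454102)
[340 184  19  30 180] [ 0.4666151  -0.20154512  0.01308705] ((0.4640669524669647, -0.21488669514656067), (0.16479068994522095, 0.022488290444016457), 76.98920440673828)
[ 0.44705668 -0.28985384  0.02032766] [ 0.49953909 -0.28307402  0.02032766] [[ 0.49953909 -0.28307402  0.02032766]
 [ 0.51079036 -0.28695692  0.02057301]
 [ 0.4677139  -0.2092334   0.02061632]
 [ 0.5066169  -0.28160485  0.02069764]
 [ 0.44705668 -0.25555184  0.02102408]
 [ 0.48935808 -0.28942052  0.02103679]
 [ 0.51425135 -0.28522485  0.02155908]
 [ 0.49586771 -0.28197574  0.02162156]]
```

View pics/g2.png

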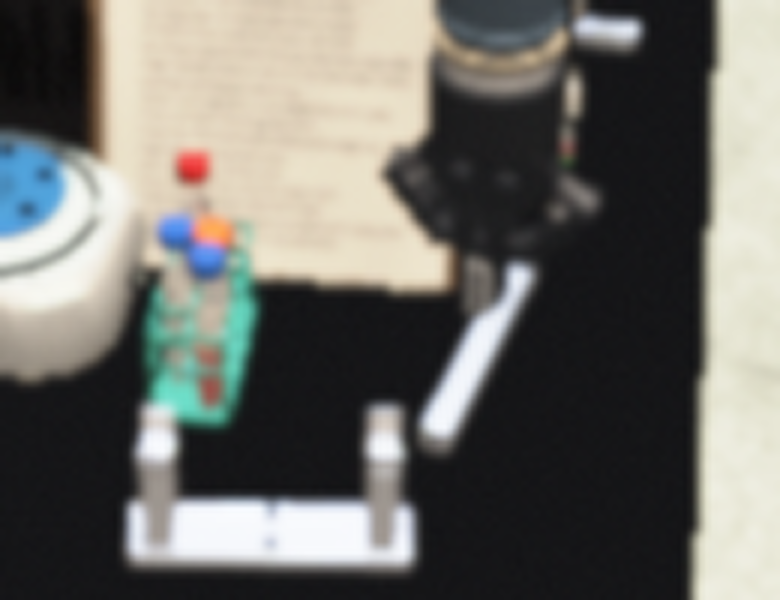

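Run:
```python
from h import *
p,d=snapshot('side'); P=cloud('side',d); P[np.isnan(P)]=9
for v in range(180,200):
    print(v,[f'{u}:{P[v,u,0]:.3f},{P[v,u,1]:.3f},{P[v,u,2]:.3f}|{p[v,u].mean():.0f}' for u in range(346,357,1)])
for z in (.003,.01,.016,.02,.03): print(z,ray('side',350,192,z))
```

```text
180 ['346:0.478,-0.218,0.088|36', '347:0.475,-0.213,0.093|31', '348:0.471,-0.210,0.095|34', '349:0.468,-0.218,0.089|40', '350:0.465,-0.225,0.084|40', '351:0.461,-0.215,0.092|33', '352:0.458,-0.211,0.096|30', '353:0.454,-0.211,0.096|29', '354:0.451,-0.210,0.097|38', '355:0.448,-0.214,0.094|49', '356:0.444,-0.212,0.096|53']
181 ['346:0.478,-0.218,0.084|46', '347:0.474,-0.213,0.088|36', '348:0.471,-0.215,0.086|39', '349:0.468,-0.218,0.085|40', '350:0.465,-0.229,0.077|36', '351:0.461,-0.213,0.089|31', '352:0.457,-0.205,0.096|29', '353:0.454,-0.211,0.092|30', '354:0.451,-0.211,0.092|34', '355:0.448,-0.215,0.089|40', '356:0.444,-0.215,0.089|43']
182 ['346:0.478,-0.213,0.083|56', '347:0.474,-0.210,0.086|53', '348:0.471,-0.215,0.082|64', '349:0.467,-0.212,0.085|63', '350:0.464,-0.215,0.083|52', '351:0.461,-0.214,0.084|38', '352:0.458,-0.217,0.082|32', '353:0.454,-0.207,0.090|30', '354:0.451,-0.214,0.085|34', '355:0.447,-0.214,0.086|42', '356:0.443,-0.201,0.096|44']
183 ['346:0.478,-0.219,0.074|61', '347:0.474,-0.213,0.079|72', '348:0.471,-0.213,0.080|100', '349:0.467,-0.216,0.078|99', '350:0
[... 5034 characters left out ...]
'352:0.454,-0.222,0.007|157', '353:0.451,-0.235,-0.004|82', '354:0.448,-0.230,0.001|38', '355:0.444,-0.231,0.000|26', '356:0.441,-0.234,-0.002|22']
199 ['346:0.474,-0.201,0.018|195', '347:0.470,-0.204,0.016|236', '348:0.467,-0.203,0.017|244', '349:0.464,-0.205,0.016|245', '350:0.460,-0.209,0.013|236', '351:0.457,-0.214,0.008|193', '352:0.454,-0.225,-0.001|116', '353:0.451,-0.230,-0.004|56', '354:0.447,-0.228,-0.002|28', '355:0.444,-0.229,-0.003|23', '356:0.440,-0.228,-0.001|22']
0.003 [ 0.46417369 -0.25815989  0.003     ]
0.01 [ 0.46377476 -0.24978975  0.01      ]
0.016 [ 0.46343282 -0.24261535  0.016     ]
0.02 [ 0.46320486 -0.23783242  0.02      ]
0.03 [ 0.46263496 -0.22587508  0.03      ]
```

Lateral alignment is right, but the depth image puts the shut fingertips at z about 0.04, not the 0.003 I expected. The tips sit about 30 mm farther back along the tool than stated. I'll open, go 35 mm lower and close again, watching the force.

Call:
play_rows(rows=[[[0,0,0],[0,-0.5,0],0],[[0,0,0],[0,0,0],0],[[0,0,0],[0,0,0],0],[[0,0,0],[0,0,0],0],[[0,0,0],[0,0,0],0],[[0,0,0],[0,0,0],0],[[0,0,0],[0,0,0],0],[[0,0,0],[0,0,8],0],[[0,0,0],[0,0,8],0],[[0,0,0],[0,0,6],0],[[0,0,0],[0,0,4],0],[[0,0,0],[0,0,0],0]])

```text
t: 6.85
tcp_pos: [0.4612, -0.2232, -0.0161]
tool_rot: [0.785, 0.62, -0.0, -0.001]
force: [1.0, -0.0, 0.0]
finger_gap: 1.0
gripper_force: 0.0
```

Call:
play_rows(rows=[[[0,0,0],[0,0,4],0],[[0,0,0],[0,0,3],0],[[0,0,0],[0,0,2],0],[[0,0,0],[0,0,0],0]])

```text
t: 7.18
tcp_pos: [0.4619, -0.2236, -0.024]
tool_rot: [0.785, 0.62, -0.0, -0.0]
force: [0.6, 0.4, -0.0]
finger_gap: 1.001
gripper_force: 0.0
```

Call:
play_rows(rows=[[[0,0,0],[0,0,0],0.5],[[0,0,0],[0,0,0],0.7],[[0,0,0],[0,0,0],0.7],[[0,0,0],[0,0,0],0.8],[[0,0,0],[0,0,0],0.9],[[0,0,0],[0,0,0],1],[[0,0,0],[0,0,0],1],[[0,0,0],[0,0,0],1]], grip_force=60)

```text
t: 7.85
tcp_pos: [0.4621, -0.2238, -0.0233]
tool_rot: [0.785, 0.62, 0.0, 0.0]
force: [-1.2, 0.7, 4.2]
finger_gap: 0.165
gripper_force: 60.3
```

Run:
```python
from h import *
togo(.562,-.056,.2)
```

```text
t 7.85 tcp [ 0.4621 -0.2238 -0.0233] yaw_y -13.39 z [ 3.e-04 -3.e-04 -1.e+00] q [-0.669  0.764  1.861 -0.     0.517 -0.435] delta tool mm [ 186.3   58.4 -223.3] F [-1.2  0.7  4.2] gap 0.1651919183230928 gf 60.26187837123871
```

Gripped with a 60 N pad force. I'll lift, carry it over the gauge and turn it 70°.

Call:
play_rows(rows=[[[0,0,0],[0,0,-15],1],[[0,0,0],[0,0,-35],1],[[0,0,0],[0,0,-40],1],[[0,0,0],[0,0,-40],1],[[0,0,0],[0,0,-30],1],[[0,0,0],[18,6,0],1],[[0,0,0],[37,12,0],1],[[0,0,0],[37,12,0],1],[[0,0,0],[37,12,0],1],[[0,0,0],[37,11,0],1],[[0,0,0],[20,5.4,0],1],[[0,0,6],[0,0,0],1]])

```text
t: 8.85
tcp_pos: [0.5632, -0.0518, 0.1355]
tool_rot: [0.815, 0.579, 0.001, -0.001]
force: [-0.4, -0.9, -1.8]
finger_gap: 0.163
gripper_force: 59.5
```

Call:
play_rows(rows=[[[0,0,6],[0,0,0],1],[[0,0,6],[0,0,0],1],[[0,0,6],[0,0,0],1],[[0,0,6],[0,0,0],1],[[0,0,6],[0,0,0],1],[[0,0,6],[0,0,0],1],[[0,0,6],[0,0,0],1],[[0,0,6],[0,0,0],1],[[0,0,6],[0,0,0],1],[[0,0,6],[0,0,0],1],[[0,0,4],[0,0,0],1],[[0,0,0],[0,0,0],1]])

```text
t: 9.85
tcp_pos: [0.561, -0.056, 0.1354]
tool_rot: [0.998, 0.057, -0.001, -0.0]
force: [0.4, -0.4, -2.7]
finger_gap: 0.17
gripper_force: 59.5
```

Run:
```python
from h import *
togo(.562,-.056,.0467)
p,d=snapshot('side'); P=cloud('side',d); np.savez('s3.npz',p=p,d=d)
cv2.imwrite('pics/g3.png',cv2.resize(p[130:260,250:420],None,fx=4.5,fy=4.5,interpolation=cv2.INTER_CUBIC)[:,:,::-1])
m=(P[...,0]>.45)&(P[...,0]<.68)&(P[...,1]>-.13)&(P[...,1]<.02)&(P[...,2]>.13)&(P[...,2]<.18)&(p.min(-1)>100)
q=P[m]; print(len(q),np.median(q,0),cv2.minAreaRect(q[:,:2].astype(np.float32)),np.percentile(q[:,2],[3,50,97]))
V=np.linalg.svd(q-q.mean(0))[2][0]; print(V)
```

```text
t 9.85 tcp [ 0.561  -0.056   0.1354] yaw_y -83.46 z [-2.2e-03  7.0e-04 -1.0e+00] q [-0.298  0.535  1.652  0.     0.957  1.159] delta tool mm [ 1.2  0.2 88.7] F [ 0.4 -0.4 -2.7] gap 0.17042560561602793 gf 59.48445796966553
336 [ 0.57451026 -0.05122031  0.17131657] ((0.5620565414428711, -0.051480501890182495), (0.16767896711826324, 0.02592931129038334), 4.875293731689453) [0.15957315 0.17131657 0.17681316]
[-0.99459272 -0.10380903  0.00300165]
```

View pics/g3.png

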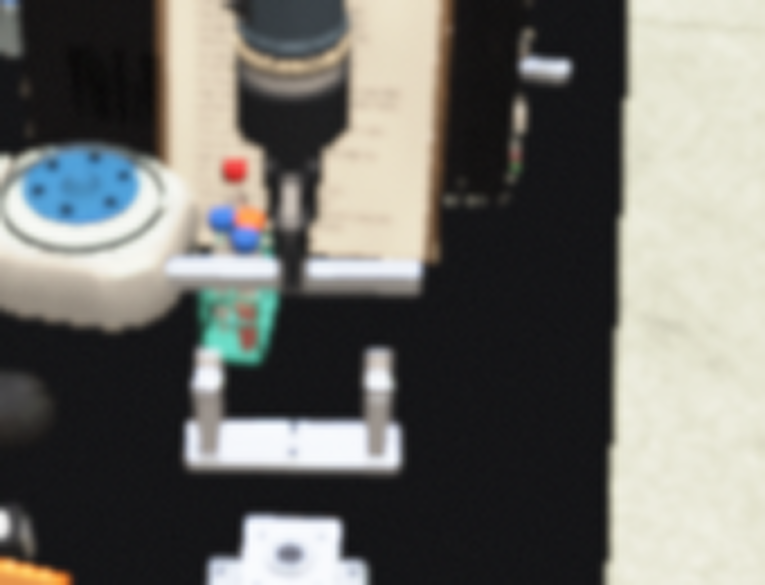

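The bar is level and centred in the fingers: ends at crop x 170 and 422, finger at 292. I'll lower to about 13 mm above the post tops and compare bar and posts.

Call:
play_rows(rows=[[[0,0,0],[1.2,0,10],1],[[0,0,0],[0,0,20],1],[[0,0,0],[0,0,20],1],[[0,0,0],[0,0,14],1],[[0,0,0],[0,0,0],1],[[0,0,0],[0,0,0],1]])

```text
t: 10.4
tcp_pos: [0.5622, -0.0559, 0.071]
tool_rot: [0.998, 0.058, -0.001, -0.001]
force: [-0.3, 0.3, -2.7]
finger_gap: 0.17
gripper_force: 59.4
```

Run:
```python
from h import *
togo(.562,-.056,.0467)
o=[]
for n in('side','top'):
    p,d=snapshot(n); P=cloud(n,d)
    br=p.min(-1)>100
    def g(z0,z1,x0=.45,x1=.68): return br&(P[...,0]>x0)&(P[...,0]<x1)&(P[...,1]>-.12)&(P[...,1]<.0)&(P[...,2]>z0)&(P[...,2]<z1)
    for t,m in(('bar near',g(.092,.13,.47,.545)),('bar far',g(.092,.13,.575,.66)),('postN',g(.06,.088,.48,.53)),('postF',g(.06,.088,.6,.65))):
        q=P[m]; 
        if len(q)>8: print(n,t,len(q),'mean',q.mean(0).round(4),'y5-95',np.percentile(q[:,1],[5,95]).round(4),'z',np.percentile(q[:,2],[5,95]).round(4))
    c=p[160:230,290:360] if n=='side' else p[160:240,250:340]
    o.append(cv2.resize(c,(400,400),interpolation=cv2.INTER_CUBIC))
cv2.imwrite('pics/g4.png',np.hstack(o)[:,:,::-1])
```

```text
t 10.4 tcp [ 0.5622 -0.0559  0.071 ] yaw_y -83.35 z [-2.9e-03  9.0e-04 -1.0e+00] q [-0.297  0.634  1.693  0.     0.818  1.158] delta tool mm [-0.1  0.2 24.3] F [-0.3  0.3 -2.7] gap 0.16988177104463334 gf 59.415786266326904
side bar near 136 mean [ 0.5113 -0.0568  0.1051] y5-95 [-0.067  -0.0501] z [0.0959 0.1112]
side bar far 163 mean [ 0.6107 -0.0459  0.1051] y5-95 [-0.0574 -0.0387] z [0.0952 0.1111]
side postN 50 mean [ 0.5026 -0.0556  0.0712] y5-95 [-0.0757 -0.0425] z [0.0631 0.081 ]
side postF 51 mean [ 0.6205 -0.0417  0.0715] y5-95 [-0.0616 -0.027 ] z [0.0614 0.0827]
top bar near 47 mean [ 0.491  -0.0672  0.1102] y5-95 [-0.0731 -0.0602] z [0.1024 0.1159]
top postN 25 mean [ 0.5033 -0.077   0.0769] y5-95 [-0.0818 -0.0724] z [0.0645 0.0857]
```

View pics/g4.png

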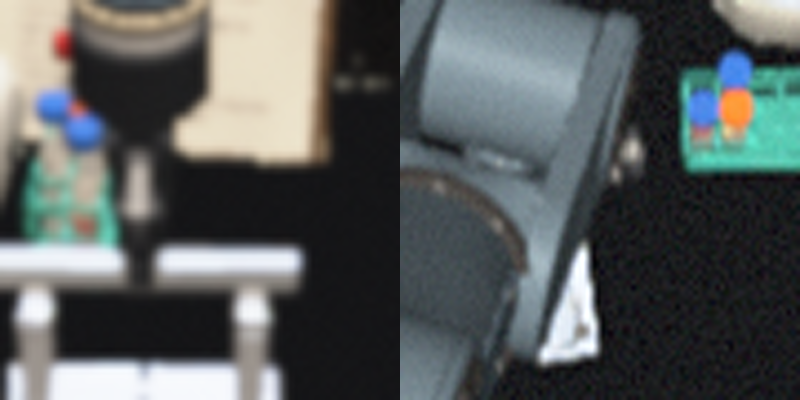

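Side crop: the bar sits squarely over both posts (crop (35,295) and (250,295)), overhanging each end about equally. It is perhaps 1 mm too far to -y. I'll shift +1 mm and lower.

Call:
play_rows(rows=[[[0,0,0],[0,-1,5],1],[[0,0,0],[0,0,5],1],[[0,0,0],[0,0,4],1],[[0,0,0],[0,0,3],1],[[0,0,0],[0,0,2],1],[[0,0,0],[0,0,1],1],[[0,0,0],[0,0,0],1]])

```text
t: 11.08
tcp_pos: [0.5628, -0.0551, 0.052]
tool_rot: [0.998, 0.058, -0.0, -0.0]
force: [0.4, 0.2, -2.7]
finger_gap: 0.163
gripper_force: 59.5
```

Call:
play_rows(rows=[[[0,0,0],[0,0,1.5],1],[[0,0,0],[0,0,1.5],1],[[0,0,0],[0,0,1],1],[[0,0,0],[0,0,0],1]])

```text
t: 11.42
tcp_pos: [0.5629, -0.0551, 0.0481]
tool_rot: [0.998, 0.058, -0.0, -0.0]
force: [-0.6, -0.4, -3.1]
finger_gap: 0.165
gripper_force: 59.5
```

Call:
play_rows(rows=[[[0,0,0],[0,0,1],1],[[0,0,0],[0,0,0.5],1],[[0,0,0],[0,0,0],1]])

```text
t: 11.67
tcp_pos: [0.563, -0.0552, 0.0468]
tool_rot: [0.998, 0.058, 0.0, -0.0]
force: [-0.6, -0.1, -2.3]
finger_gap: 0.164
gripper_force: 59.6
```

Call:
play_rows(rows=[[[0,0,0],[0,0,0.7],1],[[0,0,0],[0,0,0.5],1],[[0,0,0],[0,0,0],1]])

```text
t: 11.92
tcp_pos: [0.5631, -0.0552, 0.0467]
tool_rot: [0.998, 0.058, 0.0, 0.0]
force: [-2.1, -0.0, 5.0]
finger_gap: 0.165
gripper_force: 60.5
```

Contact on the seat at exactly the expected height. I'll release and rise.

Call:
play_rows(rows=[[[0,0,0],[0,0,0],0.75],[[0,0,0],[0,0,0],0.7],[[0,0,0],[0,0,0],0.6],[[0,0,0],[0,0,0],0.4],[[0,0,0],[0,0,0],0.2],[[0,0,0],[0,0,0],0.2],[[0,0,0],[0,0,-5],0.2],[[0,0,0],[0,0,-20],0.2],[[0,0,0],[0,0,-35],0.2],[[0,0,0],[0,0,-35],0.2],[[0,0,0],[0,0,-35],0.2],[[0,0,0],[0,0,0],0]])

```text
t: 12.92
tcp_pos: [0.5679, -0.0565, 0.183]
tool_rot: [0.998, 0.058, 0.007, 0.003]
force: [1.6, -0.1, -0.3]
finger_gap: 0.919
gripper_force: 0.0
```

Run:
```python
from h import *
togo(.562,-.056,.0467)
p,d=snapshot('side'); P=cloud('side',d)
br=p.min(-1)>100
q=P[br&(P[...,0]>.46)&(P[...,0]<.67)&(P[...,1]>-.09)&(P[...,1]<.0)&(P[...,2]>.08)&(P[...,2]<.1)]
print(len(q),q.mean(0),cv2.minAreaRect(q[:,:2].astype(np.float32)),np.median(q[:,2]), np.median(q[q[:,0]<.55,2]),np.median(q[q[:,0]>.575,2]))
cv2.imwrite('pics/g5.png',cv2.resize(p[150:300,250:410],None,fx=4,fy=4,interpolation=cv2.INTER_CUBIC)[:,:,::-1])
# plate / lug
z=np.load('side0.npz');p,d=z['p'],z['d'];P=cloud('side',d)
```

```text
t 12.9167 tcp [ 0.5679 -0.0565  0.183 ] yaw_y -83.38 z [ 0.0142 -0.0043 -0.9999] q [-0.295  0.473  1.604  0.     1.05   1.16 ] delta tool mm [ -7.6  -1.9 136.2] F [ 1.6 -0.1 -0.3] gap 0.9194796821019705 gf 0.0
253 [ 0.56308033 -0.05256628  0.08405325] ((0.5634676218032837, -0.05276499688625336), (0.16961072385311127, 0.03926381096243858), 6.397442817687988) 0.08408538765764162 0.08385309180111944 0.08418114929605547
```

View pics/g5.png

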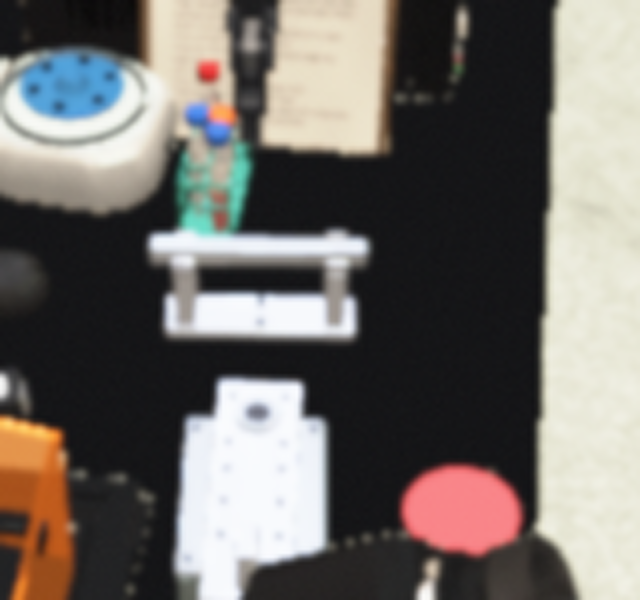

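The bar lies level in both notches at crop (258,245), free of the fingers, and its yaw matches the gauge. Next I'll refine the lug and plate end relative to the gauge, and check clearance around the lug.

```bash
cat > prof.py <<'E'
from h import *
def proj(n,X):
    c,f,M,t=cam(n); q=(np.asarray(X)-t)@M; return np.stack([q[...,0]/q[...,2]*f+c['cx'],q[...,1]/q[...,2]*f+c['cy']],-1).astype(np.float32)
def edges(n,g,o,dirv,z,half,L):
    """brightness profile along dirv from o (xy), averaged over lateral +-half at height z; half-level crossings"""
    dirv=np.array(dirv)/np.linalg.norm(dirv); lat=np.array([-dirv[1],dirv[0]])
    s=np.arange(-L,L,.0005); w=np.linspace(-half,half,15)
    X=np.array(o)+s[:,None,None]*dirv+w[None,:,None]*lat; X=np.concatenate([X,np.full(X.shape[:2]+(1,),z)],-1)
    uv=proj(n,X); v=cv2.remap(g,uv[...,0],uv[...,1],cv2.INTER_LINEAR).mean(1)
    h=(v.max()+v.min())/2; i=np.where(np.diff(np.sign(v-h)))[0]
    return (s[i]*1000).round(1)
E
python3 - <<'E'
from prof import *
a=np.radians(6.7); ex=np.array([np.cos(a),np.sin(a)]); ey=np.array([-np.sin(a),np.cos(a)])
c=np.array([.5625,-.0555])
for n in('top','side'):
    z=np.load(n+'0.npz'); g=cv2.cvtColor(z['p'],cv2.COLOR_RGB2GRAY).astype(np.float32); P=cloud(n,z['d'])
    print(n,'foot y edges @z.010',edges(n,g,c+ex*-.025,ey,.010,.012,.05),edges(n,g,c+ex*.025,ey,.010,.012,.05))
    print(n,'plate end (gauge y) @.053',edges(n,g,c+ey*.11,ey,.053,.02,.03))
    for y in(.125,.14): print(n,'plate sides @.053, y',y,edges(n,g,c+ey*y,ex,.053,.004,.05) if y<.13 else '')
    m=(P[...,2]>.08)&(P[...,2]<.105)&(abs(P[...,0]-.53)<.03)&(abs(P[...,1]-.24)<.04)
    q=P[m]; e=np.stack([(q[:,:2]-c)@ex,(q[:,:2]-c)@ey]); print('lug gauge frame',np.median(e,1).round(4),np.percentile(e,[3,97],axis=1).round(4).tolist(), 'world',np.median(q,0).round(4))
    m=(P[...,2]>.10)&(abs(P[...,0]-.53)<.13)&(abs(P[...,1]-.2)<.18); q=P[m]; print('near obstacles',len(q),q.min(0).round(3) if len(q) else '',q.max(0).round(3) if len(q) else '')
E
```

```text
top foot y edges @z.010 [-22.   20.5] [-22.   20.5]
top plate end (gauge y) @.053 [5.5]
top plate sides @.053, y 0.125 [-36.   27.5]
top plate sides @.053, y 0.14 
lug gauge frame [1.000e-04 2.955e-01] [[-0.0061, 0.2822], [0.0076, 0.3094]] world [0.5285 0.2384 0.092 ]
near obstacles 1 [0.53  0.227 0.1  ] [0.53  0.227 0.1  ]
side foot y edges @z.010 [-20.5  29.5] [-21.  29.]
side plate end (gauge y) @.053 [7.]
side plate sides @.053, y 0.125 [-36.   28.5]
side plate sides @.053, y 0.14 
lug gauge frame [0.001  0.3014] [[-0.0046, 0.2838], [0.0066, 0.3133]] world [0.5285 0.2445 0.0912]
near obstacles 0
```

The two views agree: the plate end stands 117.3 mm from the mark, the plate yaw is 5.2°, and the lug is at (0.5284, 0.2393) with nothing tall nearby. I'll move over the lug and turn.

Call:
play_rows(rows=[[[0,0,0],[0,-20,0],0],[[0,0,-6.5],[0,-37,0],0],[[0,0,6.5],[0,-37,0],0],[[0,0,0],[0,-37,0],0],[[0,0,0],[0,-37,0],0],[[0,0,0],[0,-37,0],0],[[0,0,0],[0,-37,0],0],[[0,0,0],[0,-37,0],0],[[0,0,0],[0,-17,0],0],[[0,0,-6.6],[0,0,0],0],[[0,0,-7],[0,0,0],0],[[0,0,-7],[0,0,0],0]])

```text
t: 13.97
tcp_pos: [0.5234, 0.2387, 0.1741]
tool_rot: [0.971, 0.239, -0.002, 0.0]
force: [-0.2, -0.6, 0.5]
finger_gap: 0.996
gripper_force: 0.0
```

Call:
play_rows(rows=[[[0,0,-7],[0,0,0],0],[[0,0,-7],[0,0,0],0],[[0,0,-7],[0,0,0],0],[[0,0,-7],[0,0,0],0],[[0,0,-7],[0,0,0],0],[[0,0,-7],[0,0,0],0],[[0,0,-7],[0,0,0],0],[[0,0,-7],[0,0,0],0],[[0,0,-7],[0,0,0],0],[[0,0,-5],[0,0,0],0],[[0,0,0],[0,0,0],0],[[0,0,0],[0,0,0],0]])

```text
t: 14.97
tcp_pos: [0.524, 0.238, 0.1746]
tool_rot: [0.675, 0.738, -0.001, -0.001]
force: [-0.4, -0.1, 0.7]
finger_gap: 0.999
gripper_force: 0.0
```

Run:
```python
from h import *
togo(.5284,.2393,.033)
```

```text
t 14.9667 tcp [0.524  0.238  0.1746] yaw_y 5.07 z [-2.2e-03 -5.0e-04 -1.0e+00] q [0.232 0.496 1.587 0.    1.061 0.144] delta tool mm [  1.    4.8 141.6] F [-0.4 -0.1  0.7] gap 0.9987207693034225 gf 0.0
```

Call:
play_rows(rows=[[[0,0,0],[1,4.8,20],0],[[0,0,0],[0,0,30],0],[[0,0,0],[0,0,30],0],[[0,0,0],[0,0,25],0],[[0,0,0],[0,0,15],0],[[0,0,0],[0,0,0],0],[[0,0,0],[0,0,0],0]])

```text
t: 15.55
tcp_pos: [0.5287, 0.2394, 0.0546]
tool_rot: [0.675, 0.738, -0.001, -0.001]
force: [0.4, 0.5, 0.3]
finger_gap: 1.002
gripper_force: 0.0
```

Run:
```python
from h import *
togo(.5284,.2393,.033)
p,d=snapshot('side'); P=cloud('side',d)
m=(P[...,2]>.055)&(P[...,2]<.15)&(abs(P[...,0]-.53)<.09)&(abs(P[...,1]-.24)<.05)
q=P[m]
for a,b in((.45,.52),(.52,.537),(.537,.62)):
    s=q[(q[:,0]>a)&(q[:,0]<b)]; print(len(s),s[np.argsort(s[:,2])[:4]].round(3).tolist())
cv2.imwrite('pics/g6.png',cv2.resize(p[190:320,270:400],None,fx=4.5,fy=4.5,interpolation=cv2.INTER_CUBIC)[:,:,::-1])
```

```text
t 15.55 tcp [0.5287 0.2394 0.0546] yaw_y 5.13 z [-2.6e-03 -6.0e-04 -1.0e+00] q [ 0.233  0.674  1.662 -0.     0.808  0.143] delta tool mm [-0.  -0.2 21.6] F [0.4 0.5 0.3] gap 1.0015809124191093 gf 0.0
118 [[0.506, 0.213, 0.058], [0.486, 0.245, 0.096], [0.483, 0.247, 0.099], [0.48, 0.247, 0.099]]
76 [[0.521, 0.224, 0.056], [0.522, 0.231, 0.056], [0.52, 0.207, 0.056], [0.527, 0.198, 0.057]]
109 [[0.542, 0.213, 0.055], [0.548, 0.192, 0.055], [0.539, 0.25, 0.055], [0.549, 0.235, 0.056]]
```

View pics/g6.png

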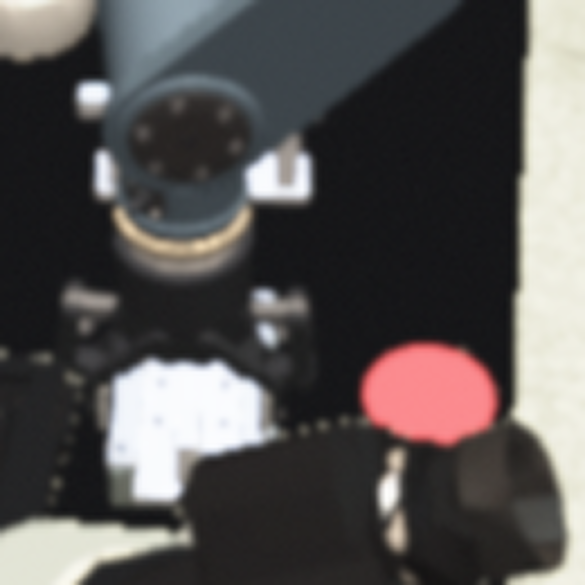

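Run:
```python
from prof import *
print('lug expected px',proj('side',[[.5284,.2393,.093],[.527,.254,.06],[.527,.254,.09]]),'tip mid',proj('side',[.5287,.2394,.096]))
p,d=snapshot('side'); P=cloud('side',d)
m=(P[...,2]>.064)&(P[...,2]<.098)&(abs(P[...,0]-.53)<.025)&(abs(P[...,1]-.245)<.03)&(p.min(-1)>60)
v,u=np.where(m);print(len(u),u.min(),u.max(),v.min(),v.max()); q=P[m]; print(q.min(0),q.max(0),np.median(q,0))
```

```text
lug expected px [[311.21942 283.3198 ]
 [311.00845 295.61325]
 [310.92096 288.4982 ]] tip mid [311.0932 282.6106]
70 309 313 280 295
[0.52122263 0.22475875 0.06458203] [0.53613573 0.25805735 0.09475675] [0.52927672 0.24918688 0.08967799]
```

The lug is the grey strip at crop (190,470), centred between the fingers at crop x 105 and 265. I'll lower and grip.

Call:
play_rows(rows=[[[0,0,0],[0,0,8],0],[[0,0,0],[0,0,8],0],[[0,0,0],[0,0,5],0],[[0,0,0],[0,0,0],0.5],[[0,0,0],[0,0,0],0.7],[[0,0,0],[0,0,0],0.75],[[0,0,0],[0,0,0],0.8],[[0,0,0],[0,0,0],0.9],[[0,0,0],[0,0,0],1],[[0,0,0],[0,0,0],1],[[0,0,0],[0,0,0],1],[[0,0,0],[0,0,0],1]], grip_force=90)

```text
t: 16.65
tcp_pos: [0.5294, 0.2397, 0.0351]
tool_rot: [0.674, 0.738, 0.0, -0.0]
force: [-1.5, 0.3, 4.4]
finger_gap: 0.145
gripper_force: 88.4
```

Run:
```python
from h import *
togo(.5284,.2393,.033)
```

```text
t 16.65 tcp [0.5294 0.2397 0.0351] yaw_y 5.18 z [-0.e+00  3.e-04 -1.e+00] q [0.233 0.706 1.671 0.    0.765 0.142] delta tool mm [-0.3 -1.   2.1] F [-1.5  0.3  4.4] gap 0.1446784805015116 gf 88.42247128486633
```

Firm grip at 88 N. I'll add a little downward push and slide 100 mm, then check.

Call:
play_rows(rows=[[[0,0,0],[0,0,1],1],[[0,0,0],[0,0,1],1],[[0,0,0],[-4,0.1,0],1],[[0,0,0],[-8,0.2,0],1],[[0,0,0],[-10,0.3,0],1],[[0,0,0],[-10,0.3,0],1],[[0,0,0],[-10,0.3,0],1],[[0,0,0],[-10,0.3,0],1],[[0,0,0],[-8,0.2,0],1],[[0,0,0],[-5,0.1,0],1],[[0,0,0],[0,0,0],1],[[0,0,0],[0,0,0],1]])

```text
t: 17.65
tcp_pos: [0.5391, 0.1772, 0.0351]
tool_rot: [0.675, 0.738, 0.003, 0.001]
force: [-1.5, 7.4, 15.2]
finger_gap: 0.145
gripper_force: 90.2
```

Run:
```python
from h import *
togo(.5284+.0137,.2393-.1165)
```

```text
t 17.65 tcp [0.5391 0.1772 0.0351] yaw_y 5.05 z [ 0.0048  0.0037 -1.    ] q [0.119 0.692 1.711 0.005 0.733 0.027] delta tool mm [-54.4  -1.8  -0.2] F [-1.5  7.4 15.2] gap 0.1451729531539186 gf 90.16308546066284
```

Call:
play_rows(rows=[[[0,0,0],[-5,0,0],1],[[0,0,0],[-8,0.1,0],1],[[0,0,0],[-9,0.1,0],1],[[0,0,0],[-9,0.1,0],1],[[0,0,0],[-8,0.1,0],1],[[0,0,0],[-6,0,0],1],[[0,0,0],[-3,0,0],1],[[0,0,0],[0,0,0],1],[[0,0,0],[0,0,0],1]])

```text
t: 18.4
tcp_pos: [0.5439, 0.1299, 0.0352]
tool_rot: [0.675, 0.738, 0.003, 0.001]
force: [-1.3, 10.1, 16.4]
finger_gap: 0.15
gripper_force: 90.3
```

Run:
```python
from prof import *
togo(.5431,.1232)
o=[]
for n in('side','top'):
    p,d=snapshot(n); np.savez(n+'7.npz',p=p,d=d)
    c=p[150:280,265:395] if n=='side' else p[150:280,190:320]
    o.append(cv2.resize(c,(400,400),interpolation=cv2.INTER_CUBIC))
cv2.imwrite('pics/g7.png',np.hstack(o)[:,:,::-1])
```

```text
t 18.4 tcp [0.5439 0.1299 0.0352] yaw_y 5.06 z [ 0.0052  0.0041 -1.    ] q [ 0.032  0.685  1.732  0.006  0.719 -0.061] delta tool mm [-6.6 -1.4 -0. ] F [-1.3 10.1 16.4] gap 0.14962028405005534 gf 90.31921863555908
```

View pics/g7.png

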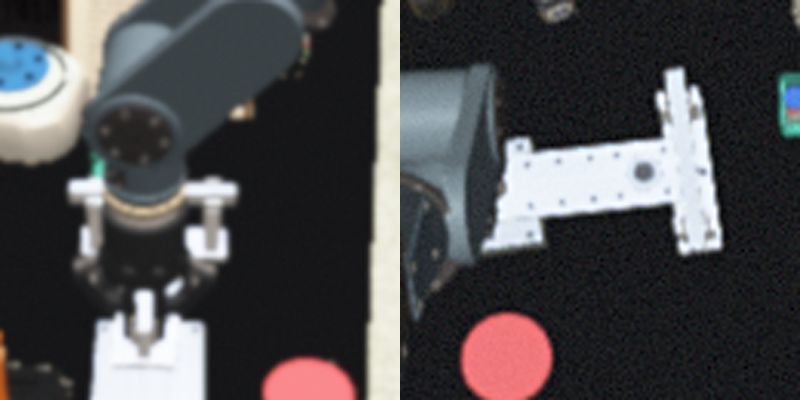

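Top crop: the plate runs straight in under the bar, which is still in its notches, with the bushing at crop (643,172). I'll measure the travel from the bushing in the before and after top views.

Run:
```python
from prof import *
a=np.radians(6.7); ex=np.array([np.cos(a),np.sin(a)]); ey=np.array([-np.sin(a),np.cos(a)]); c=np.array([.5625,-.0555])-.0005*ey
for f,(u,v) in(('top0',(231,211)),('top7',(269,206))):
    p=np.load(f+'.npz')['p'][v-6:v+7,u-6:u+7].astype(float).mean(-1)
    w=np.clip(170-p,0,None); Y,X=np.mgrid[v-6:v+7,u-6:u+7]; uu,vv=(w*X).sum()/w.sum(),(w*Y).sum()/w.sum()
    q=ray('top',uu,vv,.0565)[:2]; print(f,uu.round(2),vv.round(2),q.round(4),'gauge',((q-c)@ex).round(4),((q-c)@ey).round(4))
p=np.load('top7.npz')['p']; g=cv2.cvtColor(p,cv2.COLOR_RGB2GRAY).astype(np.float32)
d=np.load('top7.npz')['d'];P=cloud('top',d);m=(P[...,2]>.08)&(P[...,2]<.1)&(abs(P[...,0]-.56)<.12)&(abs(P[...,1]+.055)<.04)&(p.min(-1)>100)
q=P[m];r=cv2.minAreaRect(q[:,:2].astype(np.float32));print('bar',len(q),r,'gauge',(np.array(r[0])-c)@ex,(np.array(r[0])-c)@ey)
```

```text
top0 231.01 211.06 [0.5423 0.0958] gauge -0.0024 0.1531
top7 268.74 205.46 [ 0.5558 -0.014 ] gauge -0.0018 0.0425
bar 350 ((0.5635566711425781, -0.054816629737615585), (0.17117030918598175, 0.03702513128519058), 7.927167892456055) gauge 0.0011291840772470006 0.0010554206862914335
```

Travel so far is 110.6 mm, matching the TCP, so 6.7 mm remain.

Call:
play_rows(rows=[[[0,0,0],[-2,0,0],1],[[0,0,0],[-2.5,0,0],1],[[0,0,0],[-2,0,0],1],[[0,0,0],[-0.3,0,0],1],[[0,0,0],[0,0,0],1],[[0,0,0],[0,0,0],1],[[0,0,0],[0,0,0],1],[[0,0,0],[0,0,0],1]])

```text
t: 19.17
tcp_pos: [0.5444, 0.1239, 0.0352]
tool_rot: [0.675, 0.738, 0.004, 0.0]
force: [-1.2, 12.0, 16.8]
finger_gap: 0.149
gripper_force: 90.3
```

Run:
```python
from prof import *
togo(.5431,.1232)
a=np.radians(6.7); ex=np.array([np.cos(a),np.sin(a)]); ey=np.array([-np.sin(a),np.cos(a)]); c=np.array([.5625,-.0555])-.0005*ey
p,d=snapshot('top');u,v=271,205;P=cloud('top',d)
w=p[v-6:v+7,u-6:u+7].astype(float).mean(-1);w=np.clip(170-w,0,None);Y,X=np.mgrid[v-6:v+7,u-6:u+7]
q=ray('top',(w*X).sum()/w.sum(),(w*Y).sum()/w.sum(),.0565)[:2]; print('bushing gauge',(q-c)@ex,(q-c)@ey,'end y',(q-c)@ey-.0358)
m=(P[...,2]>.048)&(P[...,2]<.064)&(abs(P[...,0]-.55)<.025)&(P[...,1]>-.035)&(P[...,1]<.08);q=P[m]
A=np.c_[q[:,:2],np.ones(len(q))];print('plate tilt',np.linalg.lstsq(A,q[:,2],rcond=None)[0],len(q))
```

```text
t 19.1667 tcp [0.5444 0.1239 0.0352] yaw_y 5.05 z [ 0.0051  0.0051 -1.    ] q [ 0.021  0.685  1.735  0.008  0.717 -0.073] delta tool mm [-0.6 -1.4 -0. ] F [-1.2 12.  16.8] gap 0.14863930238559073 gf 90.32564163208008
bushing gauge -0.0021770432275226024 0.03635072789796199 end y 0.0005507278979619903
plate tilt [ 0.01379205 -0.01482865  0.0461381 ] 596
```

The plate end is about 0.5 mm from the mark, level within 0.02 rad, firmly held and bearing on the riser. The bar is still seated. Handing in.

Run:
```python
from station import *
print(sign_off())
```

```text
the job is handed in; nothing more can be done
None
```

I handed the job in at about 19 s. My last checks showed the bar free in both notches and the plate end about 0.5 mm from the mark, with the plate held flat on the riser at 90 N. The sign-off returned no verdict.

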